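# Release the large toy ball from its gravity dispenser

### The arm

A 6-joint arm with a two-finger parallel gripper is mounted at the origin on the work surface. World frame = base frame: x ahead of the robot, y to its left, z up, the work surface at z = 0. Lengths are in m, angles in rad, forces in N, time in s.
With the tool pointing down it reaches from about 0.3 to 0.775 m from the base axis. Payload 14.6 kg.
Tool frame: the origin (TCP) lies at the very end of the fingers, on their centre line; the grasp point (between the pads) lies 19 mm behind it; z points along the fingers, y is the direction in which the jaws open and shut (so a half turn about z gives the same grasp; the last joint's range is limited). The gripper opens to 94 mm and grips with 3 to 60 N. Pads are 16 mm wide; open, the fingers measure 119 mm over their backs; the gripper's body (75 mm by 177 mm) begins 78 mm behind the grasp point.
Start: joints at [-1.238, 0.3, 1.521, -0, 1.321, -0.067], TCP at [0.214, -0.507, 0.205] pointing down, gripper open.
Joint ranges: [-3.03, 3.03], [-0.79, 2.21], [0.23, 2.52], [-1.04, 4.18], [0, 3.07], [-2.55, 2.55]. Speed limits (rad/s): [2.22, 2.22, 2.57, 3.14, 3.14, 3.14].

### API

Orientations are given as [roll, pitch, yaw] about the fixed x, y, z axes, in that order (R = Rz(yaw) Ry(pitch) Rx(roll)).
In Python, from station import ctrl, vision, ticket gives the robot as it stands.
- The arm moves only by the tool step_arm, never from a script. Its argument "steps" is a list of rows, each an object of numbers: "x", "y", "z": the shift along the tool's x, y, z in m; "ax", "ay", "az": the turn, a rotation vector about the tool's x, y, z in degrees; "claw": the finger opening in m, from 0 to 0.094. A call has 1 to 5 rows; each row shifts and turns the pose as measured when the row begins, along the tool's axes as they then stand; what a row does not reach is not made up. A row lasts 1/12 s, in which the tool goes at most 41.7 mm and 7.16 degrees, less where a joint would pass 70% of its speed; a pose out of reach is approached as far as the arm can. A call with a gripper value outside its range is refused whole. The fingers move at their own pace and stop on an object; "grip_force" is the grip in N (left out, the last holds). Time passes only in rows, so rows that do not move let the fingers close. It gives the time, the measured TCP pose, the force and the opening at its end, in the units of the state.
- ctrl.get_obs(): the state, without advancing time (a new reading comes with each control period).
- vision.camera(name): name is "scene" or "top" or "wrist"; returns (picture, depth): 384x512x3 uint8, red, green, blue; 384x512 float32, m along the optical axis (not along the pixel's ray), 0 where there is no reading.
- vision.camera_params(name): a dict with "fov_y" (degrees; the focal length in pixels is half the picture's height over the tangent of half this angle, whatever the lens; pixels are square), "cx", "cy" (the principal point, pixels), "k1" (the pictures are not rectified: a ray, as slopes to the right and down, at radius r is drawn at 1 + k1 r^2 times it, then the intrinsics apply), "origin" and "attitude" of the camera in the world; the wrist camera has in their place "mount" (4x4, takes a point from camera to tool coordinates, whose origin is the TCP and whose axes are the flange's). Camera axes: x right, y up, looking along -z (the intrinsics and any distortion apply to the point x, -y, -z); pixel columns grow to the right and rows downward; lengths in m; the calibration is good to about 2 mm. A picture is of the moment at which its call begins: read the wrist's pose just before it. camera_params takes no time and is no camera call.
- ticket.hand_in(): hands the job in, once; it reports no verdict.
The state is a dict: "time_s": time; "qpos": joint angles; "joint_vel": joint speeds; "tau": joint torques, N m; "ee_pos": TCP position; "eef_rot": TCP orientation; "force": force on the tool from outside, world axes, zero at the start; "moment": the same for the moment, N m; "grip_width": finger opening in m.
Only numpy, scipy, OpenCV 4.12 (cv2) and the standard library are available. Lean on these libraries where they do the work, as an engineer would, in place of code of your own. Each camera call takes 0.05 s, during which the arm holds its last target.

### The job

Two ball dispensers stand on the bench. On the one that holds the larger ball, press the lever's paddle all the way down with the fingertips so that its gate lifts, keep it down until the ball has rolled out into the pick-up pocket, then let go so that the gate drops shut. Do not touch the balls, leave the other dispenser's lever alone and its ball behind the gate, and leave the tub, bone and brush where they are.

Things in the scene. Friction and masses are not known exactly. Their poses are not given: they have to be found in the camera images.
- dispenser_large: Fixed plywood dispenser with the large ball; both are built alike, yaw within 0.35. Origin under the centre of its 200 (x) x 280 (y) mm base, z up. Ball lane along y at x +50 mm, 60 wide, sides 28 high, sloping down to -y; gate across it at y +20 (floor there 48 high), ball on its +y side. Open pick-up pocket at y -137 to -70, walls to 90 high. Two pivot cheeks at x -60, y 2 and 38, 140 high.
- lever_large (a joint): Rocking lever of that dispenser, along its x, pivot at x -60, y +20, z 125 mm. Paddle on the end at -x, towards the robot; gate plate hangs from the other end. Rad: 0 gate shut, paddle up; 0.52 end stop, paddle down, gate lifted. The large ball passes only from about 0.45. Sprung: pressing needs about 1.5 N at first, 3 N near the stop; let go, the gate drops shut by itself.
- paddle_large (a point): Centre of the top face of the large ball dispenser's paddle, a 44 (x) x 46 (y) x 8 mm plate at about x -170, y +20 mm of the dispenser, 160 mm above the table when up, 100 when fully down, moving nearly straight down, nothing below it. It slopes 0.26 rad with the robot's side high at first, low when down. Frame turns with the lever; at joint 0 it is the dispenser's.
- ball_large_center (a point): Centre of the large ball: orange plastic toy ball, 52 mm across, waiting loose in the lane of its dispenser against the gate at the start.
- dispenser_small: Fixed plywood dispenser with the small ball; both are built alike, yaw within 0.35. Origin under the centre of its 200 (x) x 280 (y) mm base, z up. Ball lane along y at x +50 mm, 60 wide, sides 28 high, sloping down to -y; gate across it at y +20 (floor there 48 high), ball on its +y side. Open pick-up pocket at y -137 to -70, walls to 90 high. Two pivot cheeks at x -60, y 2 and 38, 140 high.
- lever_small (a joint): Rocking lever of that dispenser, along its x, pivot at x -60, y +20, z 125 mm. Paddle on the end at -x, towards the robot; gate plate hangs from the other end. Rad: 0 gate shut, paddle up; 0.52 end stop, paddle down, gate lifted. The large ball passes only from about 0.45. Sprung: pressing needs about 1.5 N at first, 3 N near the stop; let go, the gate drops shut by itself.
- paddle_small (a point): Centre of the top face of the small ball dispenser's paddle, a 44 (x) x 46 (y) x 8 mm plate at about x -170, y +20 mm of the dispenser, 160 mm above the table when up, 100 when fully down, moving nearly straight down, nothing below it. It slopes 0.26 rad with the robot's side high at first, low when down. Frame turns with the lever; at joint 0 it is the dispenser's.
- ball_small_center (a point): Centre of the small ball: orange plastic toy ball, 36 mm across, waiting loose in the lane of its dispenser against the gate at the start.
- treat_tub: Bystander: closed round treat tub, 76 mm across, 75 mm high, standing on the table between robot and dispensers; origin under its centre.
- chew_bone: Bystander: dark rubber toy bone, about 122 x 58 x 32 mm, lying to the robot's left; origin under its centre.
- groom_brush: Bystander: grooming brush lying on the table to the robot's right; origin under its middle, handle along its x axis.
- ball_large: The same ball's body; its origin is a point on the ball's skin and turns with it: use the centre point.
- ball_small: The same ball's body; its origin is a point on the ball's skin and turns with it: use the centre point.

How it is judged:
By the outcome, as a careful person would: the job done as asked, in the order asked, and still so for the second after the job is handed in, with the robot touching nothing.
It also fails if it takes over 29 s, if anything falls off the work surface, if the arm or the gripper's body presses on something with over 40 N, if the wrist force passes 120 N, or if a joint passes its speed limit or range.

## Working session

There is one attempt and no reset: what is moved stays moved. The work goes in short steps, Python scripts to look and compute and a tool call to move; the robot and the scene stay as the last step left them, time stands still between calls to the robot, and variables do not carry over. Pictures are saved under pics/ and viewed, and the job is handed in when it is done.

Besides the shell and the picture viewer there is one more tool, called after "Call:" by a JSON object that holds its "method" and its "body", one argument or row to a line. step_arm: Moves the arm, as the interface text tells. Its arguments: {"type":"object","properties":{"steps":{"type":"array"},"grip_force":{"type":"number"}},"required":["steps"]}

```bash
ls; mkdir -p pics
python3 - <<'E'
from station import ctrl, vision
import numpy as np, cv2
print(ctrl.get_obs())
for n in ["scene","top"]:
    im,d=vision.camera(n); print(n,vision.camera_params(n))
    cv2.imwrite(f"pics/{n}0.png",im[:,:,::-1]); np.save(f"pics/{n}0.npy",d)
E
```

```text
pics
{'time_s': 0.0, 'qpos': array([-1.23760110e+00,  3.00430337e-01,  1.52154280e+00, -2.55718268e-05,
        1.32067930e+00, -6.65884876e-02]), 'joint_vel': array([ 0.00038378, -0.00034006,  0.00124924,  0.0008445 , -0.00058285,
       -0.00101322]), 'tau': array([ 3.68675855e-04, -5.31807268e+01, -3.52736449e+01,  7.08416803e-02,
        2.43924907e-02, -8.80518724e-05]), 'ee_pos': array([ 0.21398837, -0.50640265,  0.20492488]), 'eef_rot': array([-3.14053357e+00, -4.58027076e-05,  3.99790036e-01]), 'force': array([0.28875834, 0.63841464, 0.49744939]), 'moment': array([-0.00242376,  0.05218417,  0.00299096]), 'grip_width': 0.0940513822947292}
scene {'fov_y': 44.13968533722246, 'cx': 250.73331712551644, 'cy': 187.3416444252997, 'k1': -0.12769353748519102, 'origin': array([1.59849084, 0.50055176, 0.93988624]), 'attitude': array([0.96071062, 0.0194075 , 1.98445507])}
top {'fov_y': 48.93252254351701, 'cx': 254.94580394635778, 'cy': 191.89950463651905, 'k1': -0.07387998844341784, 'origin': array([ 0.27264116, -0.0022054 ,  1.66988116]), 'attitude': array([ 0.17282288,  0.00668688, -1.58789488])}
```

View pics/scene0.png

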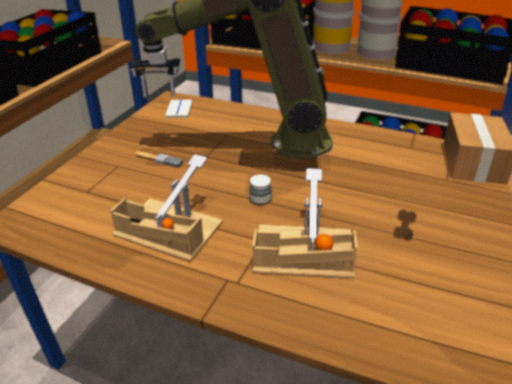

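View pics/top0.png

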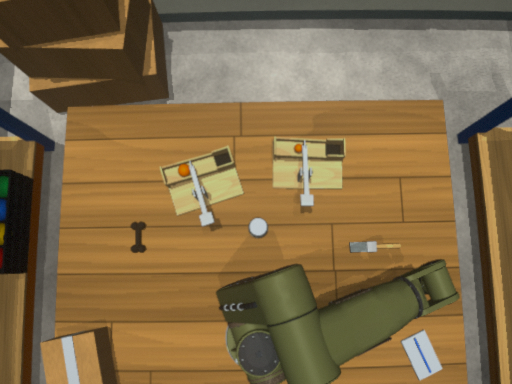

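The orange balls are at about (324,242) and (168,223) in the scene view, and at (184,170) and (299,149) in the top view. The left one looks larger. The paddles are at top-view pixels (207,218) and (307,200). Next I'll measure them.

```bash
cat > h.py <<'E'
import numpy as np, cv2
from scipy.spatial.transform import Rotation as R
def cloud(d,p):
    H,W=d.shape; f=H/2/np.tan(np.radians(p['fov_y'])/2)
    K=np.array([[f,0,p['cx']],[0,f,p['cy']],[0,0,1.]])
    v,u=np.mgrid[:H,:W]
    uv=np.stack([u,v],-1).reshape(-1,1,2).astype(float)
    n=cv2.undistortPoints(uv,K,np.array([p['k1'],0,0,0.]),None,None,None) if 0 else cv2.undistortPoints(uv,K,np.array([p['k1'],0,0,0.]))
    n=n.reshape(H,W,2)
    c=np.stack([n[...,0]*d,-n[...,1]*d,-d],-1)
    return c
def world(d,p):
    c=cloud(d,p)
    return c@R.from_euler('xyz',p['attitude']).as_matrix().T+p['origin']
E
python3 - <<'E'
from station import vision
from h import *
for n in ["scene","top"]:
    p=vision.camera_params(n); d=np.load(f"pics/{n}0.npy"); im=cv2.imread(f"pics/{n}0.png")
    w=world(d,p); hsv=cv2.cvtColor(im,cv2.COLOR_BGR2HSV)
    print(n,"table",w[300,256] if n=="scene" else w[300,150])
    inb=(w[...,0]>.2)&(w[...,0]<1.1)&(abs(w[...,1])<.6)&(d>0)
    m=((hsv[...,0]<14)&(hsv[...,1]>200)&(hsv[...,2]>150)&inb&(w[...,2]>.03)&(w[...,2]<.14)).astype('uint8')
    k,l,s,c=cv2.connectedComponentsWithStats(m)
    for i in range(1,k):
        if s[i,4]>15:
            P=w[l==i]; 
            # sphere fit
            b=(P**2).sum(1); A=np.c_[2*P,np.ones(len(P))]; x=np.linalg.lstsq(A,b,rcond=None)[0]
            print("ball",c[i],s[i],"med",np.median(P,0).round(3),"fit",x[:3].round(3),np.sqrt(x[3]+x[:3]@x[:3]).round(3))
    # paddles: high points z>.14
    m=(inb&(w[...,2]>.06)&(w[...,2]<.2)&(w[...,0]<.8)&(hsv[...,1]<60)&(hsv[...,2]>120)).astype('uint8')
    k,l,s,c=cv2.connectedComponentsWithStats(m)
    for i in range(1,k):
        if s[i,4]>40:
            P=w[l==i]; print("lever/white",c[i].round(0),s[i],P.min(0).round(3),P.max(0).round(3))
            
            Q=P[:,:2]-P[:,:2].mean(0); U=np.linalg.svd(Q,full_matrices=False)[2][0]; U*=-np.sign(U[0])
            t=Q@U; e=P[t>t.max()-.035]; print("  axis",U, "yaw",np.arctan2(-U[1],-U[0]).round(3),"end c",e.mean(0).round(4),"tip",(P[:,:2].mean(0)+U*t.max()).round(4))
E
```

```text
scene table [ 0.83363369  0.15979126 -0.00438353]
ball [167.63636364 223.36363636] [162 218  11  10  55] med [ 0.734 -0.158  0.077] fit [ 0.721 -0.168  0.058] 0.027
ball [323.76470588 243.78151261] [316 235  17  15 119] med [0.66  0.285 0.089] fit [0.646 0.28  0.083] 0.022
lever/white [182. 182.] [156 155  51  65 559] [ 0.485 -0.225  0.061] [ 0.752 -0.157  0.165]
  axis [-0.99964331  0.0267067 ] yaw -0.027 end c [ 0.5034 -0.1804  0.1576] tip [ 0.4854 -0.1801]
lever/white [313. 199.] [305 169  17  75 614] [0.419 0.155 0.064] [0.68  0.259 0.166]
  axis [-0.95383235 -0.30033955] yaw 0.305 end c [0.4411 0.1816 0.1585] tip [0.423  0.1764]
lever/white [260. 181.] [250 175  20  14 219] [ 0.388 -0.037  0.062] [0.456 0.031 0.078]
  axis [-0.88845479 -0.45896415] yaw 0.477 end c [ 0.4078 -0.0097  0.073 ] tip [ 0.3898 -0.019 ]
top table [0.14551415 0.41823155 0.0037372 ]
lever/white [305. 179.] [299 140  14  66 431] [ 0.484 -0.211  0.064] [ 0.755 -0.16   0.172]
  axis [-0.99957207  0.02925207] yaw -0.029 end c [ 0.5015 -0.1822  0.1608] tip [ 0.4843 -0.1815]
lever/white [200. 198.] [189 161  25  65 422] [0.419 0.155 0.061] [0.682 0.261 0.17 ]
  axis [-0.95362918 -0.30098405] yaw 0.306 end c [0.4394 0.1796 0.1609] tip [0.4235 0.1741]
lever/white [257. 226.] [249 218  18  17 237] [ 0.39  -0.036  0.064] [0.451 0.029 0.084]
  axis [-0.81352055  0.58153616] yaw -0.621 end c [0.4093 0.0044 0.0754] tip [0.3934 0.0158]
```

Run:
```python
import cv2
a=cv2.imread("pics/top0.png")[120:270,130:360]; cv2.imwrite("pics/top0z.png",cv2.resize(a,None,fx=3.4,fy=3.4,interpolation=cv2.INTER_CUBIC))
a=cv2.imread("pics/scene0.png")[140:290,100:370]; cv2.imwrite("pics/scene0z.png",cv2.resize(a,None,fx=2.9,fy=2.9,interpolation=cv2.INTER_CUBIC))
```

```text
(no output)
```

View pics/top0z.png

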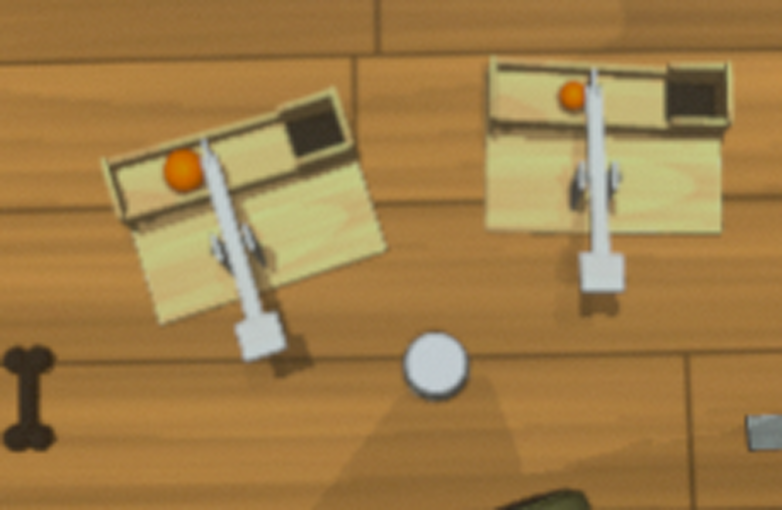

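View pics/scene0z.png

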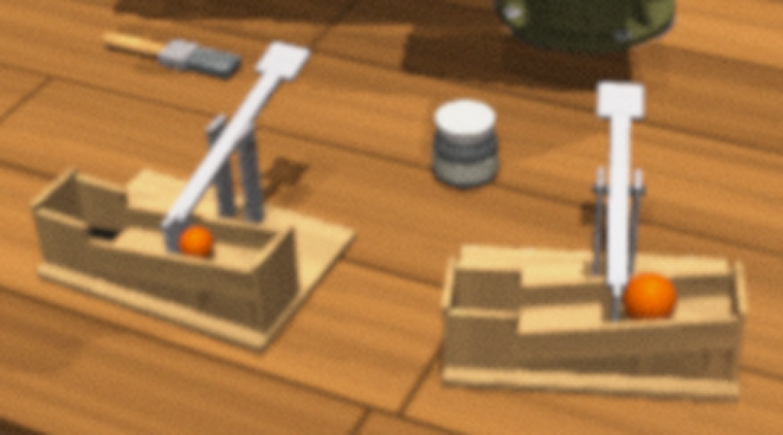

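The left dispenser holds the larger ball, with a blob of 119 px against 55 px. Its paddle centre is about (0.442, 0.181) and its yaw about 0.305. I'll raise the tool, close the fingers and travel over.

Call:
{"method": "step_arm", "body": {
  "steps": [
    {"z": -0.03,"claw": 0},
    {"z": -0.03,"az": 2.7},
    {"az": 2.7},
    {"x": 0.02,"y": -0.02},
    {"x": 0.024,"y": -0.027}
  ],
  "grip_force": 20
}}

```text
validation failed for argument at $.st...
```

Call:
{"method": "step_arm", "body": {
  "steps": [
    {"x": 0.0,"y": 0.0,"z": -0.03,"ax": 0.0,"ay": 0.0,"az": 0.0,"claw": 0.0}
  ],
  "grip_force": 20
}}

```text
time_s: 0.18
ee_pos: [0.2133, -0.5046, 0.2301]
eef_rot: [-3.131, -0.001, 0.4]
force: [0.4, 0.2, -0.9]
grip_width: 0.0904
```

The call goes through with every field given.

Call:
{"method": "step_arm", "body": {
  "steps": [
    {"x": 0.01,"y": -0.01,"z": -0.03,"ax": 0.0,"ay": 0.0,"az": 2.7,"claw": 0.0},
    {"x": 0.02,"y": -0.022,"z": 0.0,"ax": 0.0,"ay": 0.0,"az": 2.7,"claw": 0.0},
    {"x": 0.024,"y": -0.027,"z": 0.0,"ax": 0.0,"ay": 0.0,"az": 0.0,"claw": 0.0},
    {"x": 0.024,"y": -0.027,"z": 0.0,"ax": 0.0,"ay": 0.0,"az": 0.0,"claw": 0.0},
    {"x": 0.024,"y": -0.027,"z": 0.0,"ax": 0.0,"ay": 0.0,"az": 0.0,"claw": 0.0}
  ]
}}

```text
time_s: 0.6
ee_pos: [0.2739, -0.3653, 0.2645]
eef_rot: [-3.134, 0.001, 0.293]
force: [1.3, -0.7, -0.8]
grip_width: 0.0572
```

Call:
{"method": "step_arm", "body": {
  "steps": [
    {"x": 0.02,"y": -0.03,"z": 0.0,"ax": 0.0,"ay": 0.0,"az": 0.0,"claw": 0.0},
    {"x": 0.02,"y": -0.03,"z": 0.0,"ax": 0.0,"ay": 0.0,"az": 0.0,"claw": 0.0},
    {"x": 0.02,"y": -0.03,"z": 0.0,"ax": 0.0,"ay": 0.0,"az": 0.0,"claw": 0.0},
    {"x": 0.02,"y": -0.03,"z": 0.0,"ax": 0.0,"ay": 0.0,"az": 0.0,"claw": 0.0},
    {"x": 0.02,"y": -0.03,"z": 0.0,"ax": 0.0,"ay": 0.0,"az": 0.0,"claw": 0.0}
  ]
}}

```text
time_s: 1.02
ee_pos: [0.3268, -0.1842, 0.2646]
eef_rot: [-3.132, 0.001, 0.292]
force: [1.6, -0.3, -0.3]
grip_width: 0.0241
```

Call:
{"method": "step_arm", "body": {
  "steps": [
    {"x": 0.02,"y": -0.03,"z": 0.0,"ax": 0.0,"ay": 0.0,"az": 0.0,"claw": 0.0},
    {"x": 0.02,"y": -0.03,"z": 0.0,"ax": 0.0,"ay": 0.0,"az": 0.0,"claw": 0.0},
    {"x": 0.02,"y": -0.03,"z": 0.0,"ax": 0.0,"ay": 0.0,"az": 0.0,"claw": 0.0},
    {"x": 0.02,"y": -0.03,"z": 0.0,"ax": 0.0,"ay": 0.0,"az": 0.0,"claw": 0.0},
    {"x": 0.02,"y": -0.03,"z": 0.0,"ax": 0.0,"ay": 0.0,"az": 0.0,"claw": 0.0}
  ]
}}

```text
time_s: 1.43
ee_pos: [0.379, -0.0025, 0.266]
eef_rot: [-3.133, 0.0, 0.29]
force: [0.6, -0.4, -0.2]
grip_width: 0.0006
```

Call:
{"method": "step_arm", "body": {
  "steps": [
    {"x": 0.023,"y": -0.032,"z": 0.0,"ax": 0.0,"ay": 0.0,"az": -0.4,"claw": 0.0},
    {"x": 0.023,"y": -0.032,"z": 0.0,"ax": 0.0,"ay": 0.0,"az": -0.4,"claw": 0.0},
    {"x": 0.023,"y": -0.032,"z": 0.0,"ax": 0.0,"ay": 0.0,"az": 0.0,"claw": 0.0},
    {"x": 0.02,"y": -0.028,"z": 0.0,"ax": 0.0,"ay": 0.0,"az": 0.0,"claw": 0.0},
    {"x": 0.0,"y": 0.0,"z": 0.0,"ax": 0.0,"ay": 0.0,"az": 0.0,"claw": 0.0}
  ]
}}

```text
time_s: 1.85
ee_pos: [0.4277, 0.1551, 0.2664]
eef_rot: [-3.132, 0.0, 0.309]
force: [0.3, -0.7, -0.4]
grip_width: 0.0001
```

```bash
cat > look.py <<'E'
import sys
from station import ctrl, vision
from h import *
t=sys.argv[1]
o=ctrl.get_obs(); print(o['time_s'],o['ee_pos'].round(4),o['eef_rot'].round(3))
T=R.from_euler('xyz',o['eef_rot']).as_matrix()
for n in sys.argv[2:]:
    im,d=vision.camera(n); p=vision.camera_params(n)
    cv2.imwrite(f"pics/{n}_{t}.png",im[:,:,::-1])
    if n=="wrist":
        M=p['mount']; w=(cloud(d,p)@M[:3,:3].T+M[:3,3])@T.T+o['ee_pos']
    else: w=world(d,p)
    np.save(f"pics/{n}_{t}_w.npy",w)
E
python3 look.py a wrist scene
```

```text
1.85 [0.4277 0.1551 0.2664] [-3.132  0.     0.309]
```

View pics/wrist_a.png

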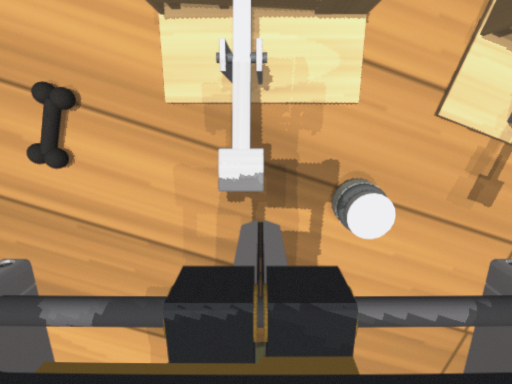

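View pics/scene_a.png

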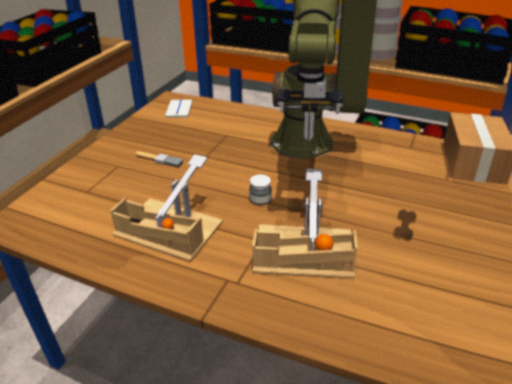

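The wrist view shows the paddle at (241,168) with the closed fingertips just below it, and the arm is clear of everything. I'll locate the paddle from this picture.

Run:
```python
from h import *
w=np.load("pics/wrist_a_w.npy")
m=(w[...,2]>.12)&(w[...,2]<.19)
k,l,s,c=cv2.connectedComponentsWithStats(m.astype('uint8'))
i=l[168,241]; print(s[i])
P=w[l==i]; yaw=.305
u=np.array([np.cos(yaw),np.sin(yaw)]);v=np.array([-u[1],u[0]])
a=P[:,:2]@u;b=P[:,:2]@v
print("extent u",a.min(),a.max())
q=a<a.min()+.042
print("v",np.percentile(b[q],[1,99]),"z",P[q][:,2].min(),P[q][:,2].max())
C=u*(a.min()+.022)+v*np.percentile(b[q],[1,99]).mean(); print("centre",C)
# stem yaw
st=(a>a.min()+.06); f=np.polyfit(a[st],b[st],1); print("yaw",yaw+f[0])
o=np.array([.4277,.1551]);yt=.309
d=C-o; print("tool dx,dy",d@[np.cos(yt),np.sin(yt)],d@[np.sin(yt),-np.cos(yt)])
```

```text
[ 216   14   52  178 5005]
extent u 0.4560057839382587 0.6287497472922072
v [0.01760339 0.06197079] z 0.15248388452961895 0.16692386946764617
centre [0.44399657 0.18149267]
yaw 0.31650329652610965
tool dx,dy 0.023550906141786208 -0.020186775007092914
```

Call:
{"method": "step_arm", "body": {
  "steps": [
    {"x": 0.024,"y": -0.02,"z": 0.0,"ax": 0.0,"ay": 0.0,"az": 0.0,"claw": 0.0},
    {"x": 0.0,"y": 0.0,"z": 0.03,"ax": 0.5,"ay": 0.0,"az": 0.0,"claw": 0.0},
    {"x": 0.0,"y": 0.0,"z": 0.03,"ax": 0.0,"ay": 0.0,"az": 0.0,"claw": 0.0},
    {"x": 0.0,"y": 0.0,"z": 0.0,"ax": 0.0,"ay": 0.0,"az": 0.0,"claw": 0.0},
    {"x": 0.0,"y": 0.0,"z": 0.0,"ax": 0.0,"ay": 0.0,"az": 0.0,"claw": 0.0}
  ]
}}

```text
time_s: 2.37
ee_pos: [0.4446, 0.1745, 0.207]
eef_rot: [-3.125, -0.002, 0.303]
force: [0.1, -0.4, 0.5]
grip_width: 0.0003
```

Call:
{"method": "step_arm", "body": {
  "steps": [
    {"x": 0.002,"y": -0.008,"z": 0.0,"ax": -0.8,"ay": 0.0,"az": 0.0,"claw": 0.0},
    {"x": 0.0,"y": 0.0,"z": 0.018,"ax": 0.0,"ay": 0.0,"az": 0.0,"claw": 0.0},
    {"x": 0.0,"y": 0.0,"z": 0.0,"ax": 0.0,"ay": 0.0,"az": 0.0,"claw": 0.0}
  ]
}}

```text
time_s: 2.62
ee_pos: [0.4451, 0.1802, 0.1933]
eef_rot: [-3.14, -0.006, 0.299]
force: [0.1, -0.5, -0.9]
grip_width: 0.0007
```

```bash
python3 look.py b wrist
```

```text
2.6167 [0.4451 0.1802 0.1933] [-3.14  -0.006  0.299]
```

View pics/wrist_b.png

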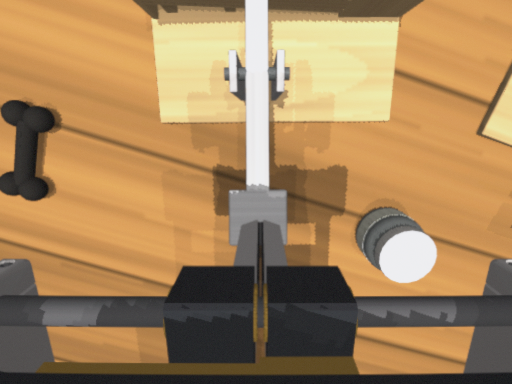

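The fingertips are now centred over the paddle at about (258,215). Pressing down.

Call:
{"method": "step_arm", "body": {
  "steps": [
    {"x": 0.0,"y": 0.0,"z": 0.018,"ax": 0.0,"ay": 0.0,"az": 0.0,"claw": 0.0},
    {"x": 0.0,"y": 0.0,"z": 0.012,"ax": 0.0,"ay": 0.0,"az": 0.0,"claw": 0.0},
    {"x": 0.0,"y": 0.0,"z": 0.012,"ax": 0.0,"ay": 0.0,"az": 0.0,"claw": 0.0},
    {"x": 0.0,"y": 0.0,"z": 0.012,"ax": 0.0,"ay": 0.0,"az": 0.0,"claw": 0.0}
  ]
}}

```text
time_s: 3.0
ee_pos: [0.4501, 0.1798, 0.1489]
eef_rot: [-3.14, -0.021, 0.296]
force: [-1.6, -0.5, 2.7]
grip_width: 0.0006
```

Call:
{"method": "step_arm", "body": {
  "steps": [
    {"x": -0.003,"y": 0.0,"z": 0.012,"ax": 0.0,"ay": -0.6,"az": 0.0,"claw": 0.0},
    {"x": -0.002,"y": 0.0,"z": 0.012,"ax": 0.0,"ay": -0.6,"az": 0.0,"claw": 0.0},
    {"x": 0.0,"y": 0.0,"z": 0.012,"ax": 0.0,"ay": -0.3,"az": 0.0,"claw": 0.0}
  ]
}}

```text
time_s: 3.25
ee_pos: [0.4475, 0.1784, 0.1141]
eef_rot: [-3.139, 0.0, 0.295]
force: [1.3, 2.2, 4.0]
grip_width: 0.0002
```

Call:
{"method": "step_arm", "body": {
  "steps": [
    {"x": -0.001,"y": 0.0,"z": 0.009,"ax": 0.0,"ay": 0.0,"az": 0.0,"claw": 0.0},
    {"x": 0.0,"y": 0.0,"z": 0.005,"ax": 0.0,"ay": 0.0,"az": 0.0,"claw": 0.0},
    {"x": 0.0,"y": 0.0,"z": 0.003,"ax": 0.0,"ay": 0.0,"az": 0.0,"claw": 0.0}
  ]
}}

```text
time_s: 3.5
ee_pos: [0.4481, 0.1785, 0.0988]
eef_rot: [-3.139, -0.003, 0.295]
force: [-22.4, -7.6, 59.1]
grip_width: 0.0003
```

```bash
python3 look.py c scene top
python3 - <<'E'
import cv2
a=cv2.imread("pics/top_c.png")[120:270,130:360]; b=cv2.imread("pics/scene_c.png")[140:290,100:370]
cv2.imwrite("pics/cz.png",cv2.vconcat([cv2.resize(a,(600,300)),cv2.resize(b,(600,300))]))
E
```

```text
3.5 [0.4481 0.1785 0.0988] [-3.139e+00 -3.000e-03  2.950e-01]
```

View pics/cz.png

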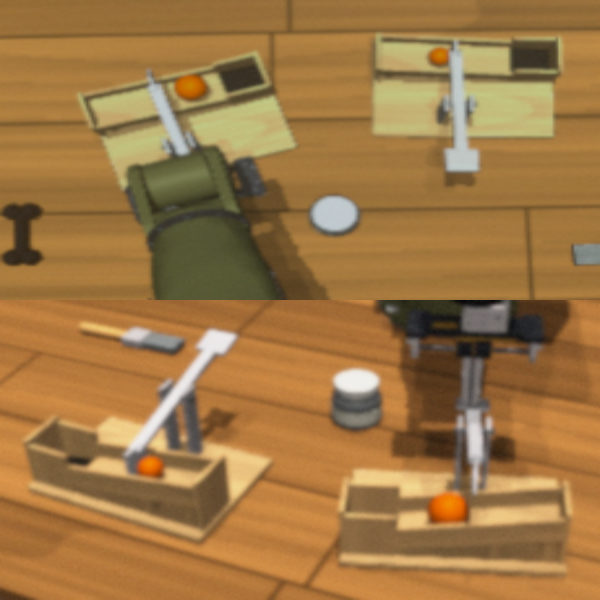

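The force has jumped to 59 N, so the lever is on its end stop. The ball has passed the gate and is rolling toward the pocket. I'll ease off slightly and hold.

Call:
{"method": "step_arm", "body": {
  "steps": [
    {"x": 0.0,"y": 0.0,"z": -0.0005,"ax": 0.0,"ay": 0.0,"az": 0.0,"claw": 0.0},
    {"x": 0.0,"y": 0.0,"z": 0.0,"ax": 0.0,"ay": 0.0,"az": 0.0,"claw": 0.0},
    {"x": 0.0,"y": 0.0,"z": 0.0,"ax": 0.0,"ay": 0.0,"az": 0.0,"claw": 0.0}
  ]
}}

```text
time_s: 3.85
ee_pos: [0.4469, 0.1781, 0.1032]
eef_rot: [-3.14, -0.001, 0.296]
force: [-2.0, 0.6, 6.0]
grip_width: 0.0003
```

Call:
{"method": "step_arm", "body": {
  "steps": [
    {"x": 0.0,"y": 0.0,"z": 0.0,"ax": 0.0,"ay": 0.0,"az": 0.0,"claw": 0.0},
    {"x": 0.0,"y": 0.0,"z": 0.0,"ax": 0.0,"ay": 0.0,"az": 0.0,"claw": 0.0},
    {"x": 0.0,"y": 0.0,"z": 0.0,"ax": 0.0,"ay": 0.0,"az": 0.0,"claw": 0.0},
    {"x": 0.0,"y": 0.0,"z": 0.0,"ax": 0.0,"ay": 0.0,"az": 0.0,"claw": 0.0},
    {"x": 0.0,"y": 0.0,"z": 0.0,"ax": 0.0,"ay": 0.0,"az": 0.0,"claw": 0.0}
  ]
}}

```text
time_s: 4.27
ee_pos: [0.4468, 0.178, 0.1034]
eef_rot: [-3.14, -0.001, 0.296]
force: [-0.0, 0.8, 5.3]
grip_width: 0.0003
```

```bash
python3 look.py d scene top
python3 - <<'E'
import cv2
a=cv2.imread("pics/top_d.png")[120:270,130:360]; b=cv2.imread("pics/scene_d.png")[140:290,100:370]
cv2.imwrite("pics/dz.png",cv2.vconcat([cv2.resize(a,(600,300)),cv2.resize(b,(600,300))]))
E
```

```text
4.2667 [0.4468 0.178  0.1034] [-3.14e+00 -1.00e-03  2.96e-01]
```

View pics/dz.png

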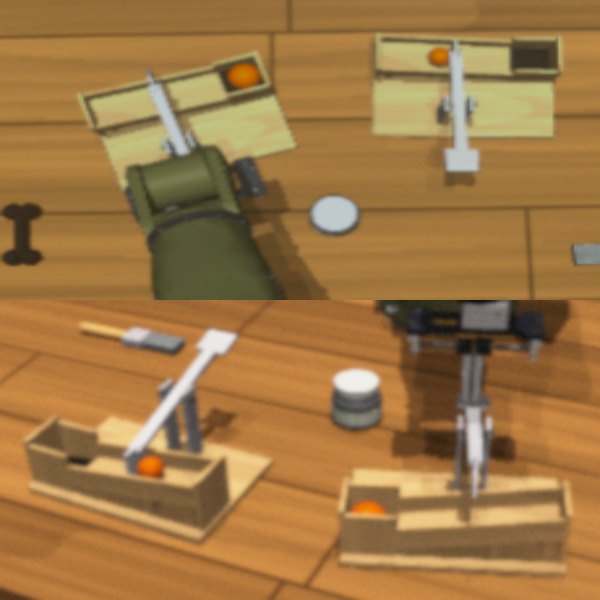

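The ball is in the pocket, at (243,75) in the upper (top-camera) half and (368,512) in the lower (scene) half. Now I'll let the lever up.

Call:
{"method": "step_arm", "body": {
  "steps": [
    {"x": 0.0,"y": 0.0,"z": -0.015,"ax": 0.0,"ay": 0.0,"az": 0.0,"claw": 0.0},
    {"x": 0.0,"y": 0.0,"z": -0.02,"ax": 0.0,"ay": 0.0,"az": 0.0,"claw": 0.0},
    {"x": 0.0,"y": 0.0,"z": -0.025,"ax": 0.0,"ay": 0.0,"az": 0.0,"claw": 0.0},
    {"x": 0.0,"y": 0.0,"z": -0.03,"ax": 0.0,"ay": 0.0,"az": 0.0,"claw": 0.0},
    {"x": 0.0,"y": 0.0,"z": -0.03,"ax": 0.0,"ay": 0.0,"az": 0.0,"claw": 0.0}
  ]
}}

```text
time_s: 4.78
ee_pos: [0.4432, 0.1764, 0.2193]
eef_rot: [-3.14, 0.016, 0.296]
force: [-0.0, 1.5, -0.7]
grip_width: 0.0007
```

Call:
{"method": "step_arm", "body": {
  "steps": [
    {"x": -0.03,"y": 0.0,"z": -0.03,"ax": 0.0,"ay": 0.0,"az": 0.0,"claw": 0.0},
    {"x": -0.03,"y": 0.0,"z": -0.01,"ax": 0.0,"ay": 0.0,"az": 0.0,"claw": 0.0},
    {"x": 0.0,"y": 0.0,"z": 0.0,"ax": 0.0,"ay": 0.0,"az": 0.0,"claw": 0.0},
    {"x": 0.0,"y": 0.0,"z": 0.0,"ax": 0.0,"ay": 0.0,"az": 0.0,"claw": 0.0},
    {"x": 0.0,"y": 0.0,"z": 0.0,"ax": 0.0,"ay": 0.0,"az": 0.0,"claw": 0.0}
  ]
}}

```text
time_s: 5.2
ee_pos: [0.3865, 0.1586, 0.2641]
eef_rot: [-3.141, 0.012, 0.296]
force: [-0.4, -0.2, -0.4]
grip_width: 0.0004
```

```bash
python3 look.py e scene top wrist
python3 - <<'E'
import cv2
from h import np
a=cv2.imread("pics/top_e.png")[120:270,130:360]; b=cv2.imread("pics/scene_e.png")[140:290,100:370]
cv2.imwrite("pics/ez.png",cv2.vconcat([cv2.resize(a,(600,300)),cv2.resize(b,(600,300))]))
for n in("scene","wrist"):
    w=np.load(f"pics/{n}_e_w.npy"); m=(np.hypot(w[...,0]-.444,w[...,1]-.1815)<.012)&(w[...,2]>.05)&(w[...,2]<.19)
    print(n,m.sum(),np.median(w[m],0))
E
```

```text
5.2 [0.3865 0.1586 0.2641] [-3.141  0.012  0.296]
scene 34 [0.44330314 0.18194989 0.15717609]
wrist 508 [0.44402976 0.18153312 0.16014129]
```

View pics/ez.png

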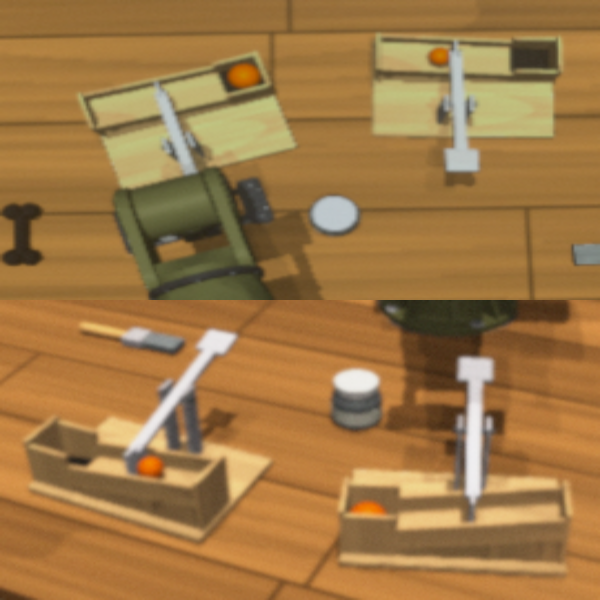

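View pics/wrist_e.png

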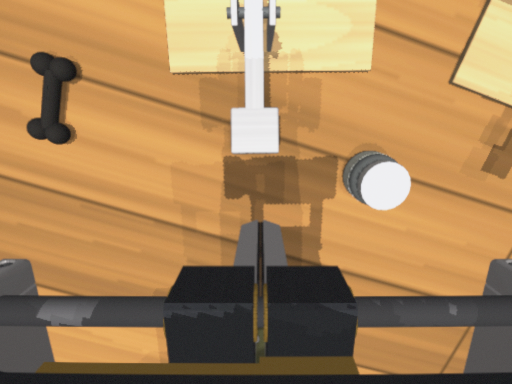

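The paddle is back up at 160 mm and the gate is shut. The large ball sits in the pocket, the small ball and the bystanders haven't moved, and the gripper is clear.

```bash
python3 -c "
from station import ticket; print(ticket.hand_in())"
```

```text
the job is handed in; nothing more can be done
None
```

The large ball is out of its dispenser (the left one) and in the pick-up pocket, and its gate has dropped shut again. I pressed the paddle with closed fingertips until it hit its end stop, at a TCP height of about 99 mm. I held it just off the stop until the pictures showed the ball in the pocket, then let the lever up and backed the gripper away. The job was handed in at about 5.4 s.

**Last checks:**
- **Lever and gate:** the paddle is back at about 160 mm (157 mm from the scene camera, 160 mm from the wrist camera), so the gate is shut.
- **Ball in pocket:** the scene and top pictures both show the large ball in the pocket.
- **Other items:** the small ball is still behind its gate and its lever was not touched. The tub and bone look unmoved, and so does the brush, though the top crop shows only its end.
- **Arm:** the gripper is clear of everything, with the force reading near zero.

**Off plan:**
- The force reading peaked at about 63 N for a moment when the lever hit its stop, below the 120 N wrist limit. I eased off at once to about 5 N.
- The first move call was refused because I left fields out of the rows; nothing moved.

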